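# Sort worn squeeze chicks from sound ones by feel

## Robot

A 7-joint arm with a two-finger parallel gripper is mounted at the origin on the work surface. World frame = base frame: x ahead of the robot, y to its left, z up, the work surface at z = 0. Lengths are in m, angles in rad, forces in N, time in s.
With the tool pointing down it reaches from about 0.4 to 0.85 m from the base axis. Payload 4.5 kg.
Tool frame: the origin (TCP) lies on the front face of the gripper's body, between the roots of the fingers; the fingertips stand 64 mm ahead of it and the grasp point (between the pads) lies 45 mm ahead of it (r.tip_extent is the distance from the TCP to the fingertips, in m); z points along the fingers, y is the direction in which the jaws open and shut (so a half turn about z gives the same grasp; the last joint's range is limited). The gripper opens to 88 mm and grips with 3 to 60 N. Pads are 18 mm wide; open, the fingers measure 123 mm over their backs; the gripper's body (75 mm by 187 mm) begins 45 mm behind the grasp point.
Start: joints at [-1.286, 0.689, -0.195, 1.565, 0.157, 0.902, -0.215], TCP at [0.155, 0.605, 0.303] pointing down, gripper open.
Joint ranges: [-3.01, 3.01], [-0.46, 2.08], [-1.47, 1.51], [0.13, 2.56], [-1, 4.14], [0.04, 2.09], [-2.66, 2.66]. Speed limits (rad/s): [2.57, 2.57, 3.14, 3.14, 3.14, 3.14, 3.14].

## Interface

Orientations are given as a unit quaternion [w, x, y, z].
In Python, from bench import r, camera, calibration gives the robot as it stands.
- The arm moves only by the tool send_rows, never from a script. Its argument "series" is a list of rows, each an object of numbers: "rx", "ry", "rz": the turn, a rotation vector about the world's x, y, z in rad; "x", "y", "z": the shift along the world's x, y, z in cm; "fingers": the closure in counts, from 0 (fully open) to 255 (shut). In form: [{"rx": .., "ry": .., "rz": .., "x": .., "y": .., "z": .., "fingers": ..}, ...]. A call has 1 to 10 rows; each row shifts and turns the pose as measured when the row begins; what a row does not reach is not made up. A row lasts 1/10 s, in which the tool goes at most 50 mm and 8.59 degrees, less where a joint would pass 70% of its speed; a pose out of reach is approached as far as the arm can. A call with a gripper value outside its range is refused whole. The fingers move at their own pace and stop on an object; "grip_force" is the grip in N (left out, the last holds). Time passes only in rows, so rows that do not move let the fingers close. It gives the time, the measured TCP pose, the force and the opening at its end, in the units of the state.
- r.get_state(): the state, without advancing time (a new reading comes with each control period).
- camera(name): name is "side" or "top" or "wrist"; returns (picture, depth): 400x640x3 uint8, blue, green, red; 400x640 float32, m along the optical axis (not along the pixel's ray), 0 where there is no reading.
- calibration(name): a dict with "intrinsics" (3x3 intrinsics, pixels), "cam_to_world" (4x4, takes a point from camera to world coordinates). Camera axes: x right, y down, z forward; pixel columns grow to the right and rows downward; lengths in m; the calibration is good to about 2 mm. A picture is of the moment at which its call begins: read the wrist's pose just before it. calibration takes no time and is no camera call; for the wrist camera it gives the pose at the moment of the call.
- r.finish_job(): hands the job in, once; it reports no verdict.
The state is a dict: "clock": time; "joint_pos": joint angles; "qvel": joint speeds; "effort": joint torques, N m; "tool_pos": TCP position; "eef_rot": TCP orientation; "ft_force": force on the tool from outside, world axes, zero at the start; "ft_torque": the same for the moment, N m; "opening": finger opening in m.
Only numpy, scipy, OpenCV 4.12 (cv2) and the standard library are available. Lean on these libraries where they do the work, as an engineer would, in place of code of your own. Each camera call takes 0.05 s, during which the arm holds its last target.

## Task

The three squeeze chicks look alike, but some have worn-out wing springs: gently squeeze the wings of each to feel how firm they are, then stand the ones with soft, worn wings upright in the red repair tray and the ones with firm, sound wings upright in the green playroom tray. Set them down rather than dropping them, let go, and leave the other things on the table where they are.

Things in the scene. Friction and masses are not known exactly. Their poses are not given: they have to be found in the camera images.
- chick_a: One of three squeeze chicks that look alike (this text and those of chick_b and chick_c hold for all three): yellow body and head, orange base, beak and side wings; hard plastic, about 0.13 kg, 66 mm tall, standing on the cloth. Origin: centre of its underside; z up; beak along -x. A sprung wing stands out on each side along +y and -y. Each may be worn or sound, told only by squeezing.
- chick_b: Squeeze chick like chick_a. Each wing is a flat-faced pad 30 mm long (x) and 30 mm tall, from 12 to 42 mm above the underside. Across both wings it is 56 mm wide at rest (body between them 40 mm, base 42 mm). Each wing slides straight in (along y) by 6 mm at most and springs back. Squeeze it across the wings, and carry it by them.
- chick_c: Squeeze chick like chick_a. Wing springs when worn (soft): 0.6 N per mm on each wing, fully in at 4 N, width then 44 mm. When sound (firm): 3 N per mm, so 6 N per finger narrows it from 56 mm only to 52 mm. Squeeze with 5 to 10 N per finger; over 18 N per finger damages a chick. The judge tells chicks by their hidden spring (worn_spring or sound_spring), on the axis 20 mm above the underside.
- tray_repair: Red open tray, 170 mm (x) by 200 mm (y) outside, walls 4 mm thick and 22 mm high, fixed to the table; its inner floor is 4 mm above its origin, which is the centre of its underside. Room for three chicks side by side along y, 60 mm apart, when their wings point along the tray's x. It may stand on either side of the robot. For chicks with soft wings.
- tray_play: Green open tray, 170 mm (x) by 200 mm (y) outside, walls 4 mm thick and 22 mm high, fixed to the table; its inner floor is 4 mm above its origin, which is the centre of its underside. Room for three chicks side by side along y, 60 mm apart, when their wings point along the tray's x. It may stand on either side of the robot. For chicks with firm wings.
- water_a: Clear water bottle with white cap, 62 mm across, 190 mm tall; bystander. Origin: centre of its underside.
- water_b: A second such water bottle, 62 mm across, 190 mm tall; bystander. Origin: centre of its underside.
- phone: Black phone lying flat, 72 (x) by 150 (y) by 9 mm; bystander. Origin: centre of its underside.
- notebook: Red and white notebook lying flat, 142 (x) by 200 (y) by 13 mm; bystander. Origin: centre of its underside.
- pen: Black and steel pen lying along its y, 120 mm long, 9 mm thick; bystander. Origin: centre of its underside.
- mug: Blue ceramic mug, 76 mm across, 85 mm tall, handle at its +y; bystander. Origin: centre of its underside.
- toy_arch: Blue wooden toy arch, 25 (x) by 60 (y) by 45 mm; bystander. Origin: centre of its underside.
Not all that is in view belongs to the job. Leave any grey or white look-alike of the chick_b alone.

How it is judged:
At the end, for the whole second after the job is handed in: Every chick with soft wings stands in the red tray and every one with firm wings in the green tray: base on the tray floor (within 5 mm), its centre within 70 mm (x) and 85 mm (y) of the tray's centre, upright within 0.15 rad, at rest and released (x of worn_spring_1 in the frame of tray_repair between -0.07 and 0.07 m and y of worn_spring_1 in the frame of tray_repair between -0.085 and 0.085 m and z of worn_spring_1 in the frame of tray_repair between 0.02 and 0.029 m and x of worn_spring_2 in the frame of tray_repair between -0.07 and 0.07 m and y of worn_spring_2 in the frame of tray_repair between -0.085 and 0.085 m and z of worn_spring_2 in the frame of tray_repair between 0.02 and 0.029 m and x of sound_spring in the frame of tray_play between -0.07 and 0.07 m and y of sound_spring in the frame of tray_play between -0.085 and 0.085 m and z of sound_spring in the frame of tray_play between 0.02 and 0.029 m and angle between each of chick_a, chick_b, chick_c's own z axis and vertical below 0.15 rad and linear speed of each of chick_a, chick_b, chick_c below 0.02 m/s); the robot touches nothing.
It fails at once if a chick is squeezed hard (over 36 N from both fingers together, 18 N each) (contact force between any of chick_a, chick_b, chick_c and the fingers above 36 N).
It fails at once if a chick is dropped or flung (faster than 0.7 m/s while not held) ((linear speed of chick_a above 0.7 m/s and contact force between chick_a and the fingers below 0.1 N) or (linear speed of chick_b above 0.7 m/s and contact force between chick_b and the fingers below 0.1 N) or (linear speed of chick_c above 0.7 m/s and contact force between chick_c and the fingers below 0.1 N)).
It fails at once if another thing on the table is shifted by more than 30 mm (distance of any of water_a, water_b, phone, notebook, pen, mug, toy_arch from where it was at the start of the episode above 0.03 m).
It also fails if it takes over 59 s, if anything falls off the work surface, if the arm or the gripper's body presses on something with over 40 N, if the wrist force passes 120 N, or if a joint passes its speed limit or range.

## Working session

There is one attempt and no reset: what is moved stays moved. The work goes in short steps, Python scripts to look and compute and a tool call to move; the robot and the scene stay as the last step left them, time stands still between calls to the robot, and variables do not carry over. Pictures are saved under pics/ and viewed, and the job is handed in when it is done.

Besides the shell and the picture viewer there is one more tool, called after "Call:" in YAML: its name, and indented under it one key for each argument. send_rows: Moves the arm, as the interface text tells. Its arguments: {"type":"object","properties":{"series":{"type":"array"},"grip_force":{"type":"number"}},"required":["series"]}

```bash
ls; mkdir -p pics
cat > h.py <<'E'
import numpy as np,cv2
from bench import r,camera,calibration
def snap(n,tag):
    p,d=camera(n);cv2.imwrite(f'pics/{tag}.png',p);np.save(f'pics/{tag}_d.npy',d);return p,d
def world(n,u,v,d=None,z=None,c=None):
    c=c or calibration(n);K=np.array(c['intrinsics']);T=np.array(c['cam_to_world'])
    ray=np.linalg.inv(K)@np.array([u,v,1.])
    if z is None: return T[:3,:3]@(ray*d)+T[:3,3]
    w=T[:3,:3]@ray; return T[:3,3]+w*(z-T[2,3])/w[2]
E
python3 - <<'E'
from h import *
s=r.get_state();print({k:np.round(v,3).tolist() for k,v in s.items()})
for n in('top','side'):
    snap(n,n+'0');print(n,np.round(calibration(n)['cam_to_world'],3).tolist(),np.round(calibration(n)['intrinsics'],1).tolist())
E
```

```text
pics
{'clock': 0.0, 'joint_pos': [-1.286, 0.69, -0.195, 1.566, 0.157, 0.903, -0.215], 'qvel': [0.0, 0.0, -0.0, -0.0, 0.001, -0.001, 0.001], 'effort': [0.0, -52.755, -1.267, -15.342, -0.053, 0.007, 0.0], 'tool_pos': [0.155, 0.605, 0.302], 'eef_rot': [-0.0, 0.125, 0.992, -0.001], 'ft_force': [-0.146, -0.174, -0.374], 'ft_torque': [0.01, -0.007, 0.014], 'opening': 0.088}
top [[-0.059, -0.976, 0.21, 0.285], [-0.998, 0.058, -0.01, -0.009], [-0.003, -0.21, -0.978, 1.233], [0.0, 0.0, 0.0, 1.0]] [[429.4, 0.0, 315.0], [0.0, 429.4, 200.4], [0.0, 0.0, 1.0]]
side [[-0.858, -0.342, 0.383, 0.209], [-0.513, 0.553, -0.656, 0.597], [0.013, -0.759, -0.65, 0.615], [0.0, 0.0, 0.0, 1.0]] [[393.8, 0.0, 318.5], [0.0, 393.8, 195.9], [0.0, 0.0, 1.0]]
```

View pics/top0.png

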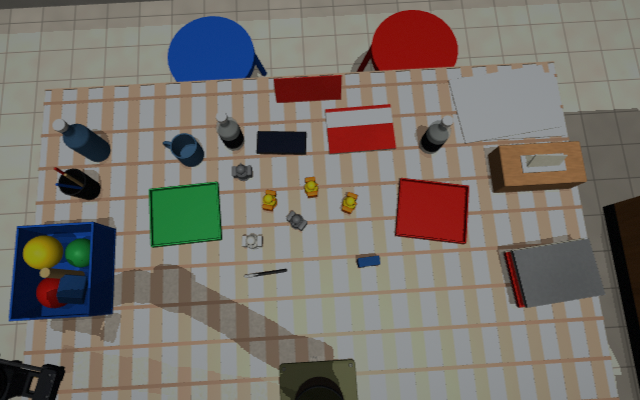

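View pics/side0.png

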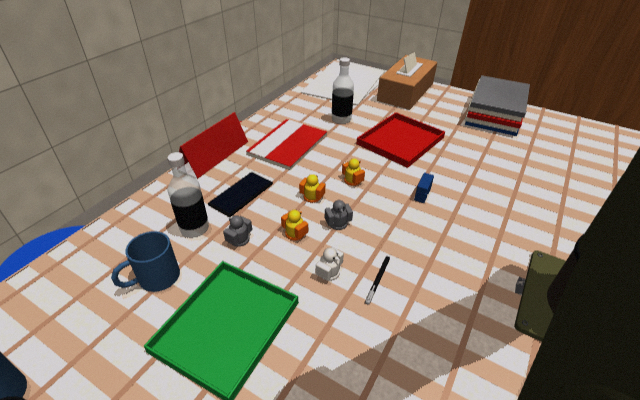

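Run:
```python
from h import *
p=cv2.imread('pics/top0.png');q=cv2.imread('pics/side0.png')
a=cv2.resize(p[155:255,225:385],None,fx=5,fy=5,interpolation=cv2.INTER_CUBIC)
b=cv2.resize(q[145:290,210:390],None,fx=4,fy=4,interpolation=cv2.INTER_CUBIC)
cv2.imwrite('pics/topz.png',a);cv2.imwrite('pics/sidez.png',b)
hsv=cv2.cvtColor(p,cv2.COLOR_BGR2HSV)
K=calibration('top')
d=np.load('pics/top0_d.npy')
def blobs(m,mn):
    n,l,s,c=cv2.connectedComponentsWithStats(m.astype(np.uint8))
    return [(s[i],c[i],l==i) for i in range(1,n) if s[i][4]>=mn]
H,S,V=hsv[...,0],hsv[...,1],hsv[...,2]
roi=np.zeros(H.shape,bool);roi[160:260,220:385]=1
for name,m in (('chick',(H>5)&(H<35)&(S>200)&(V>120)&roi),('yel',(H>20)&(H<35)&(S>150)&(V>110)&roi),('or',(H>5)&(H<=18)&(S>190)&(V>110)&roi)):
    for s,c,mk in blobs(m,8):
        print(name,s,c.round(1),'z45',world('top',*c,z=.045).round(3),'z30',world('top',*c,z=.027).round(3))
for name,m in (('green',(H>45)&(H<75)&(S>150)),('red',((H<5)|(H>175))&(S>150))):
    for s,c,mk in blobs(m,1500):
        cn=cv2.findContours(mk.astype(np.uint8),0,2)[0][0]
        box=cv2.boxPoints(cv2.minAreaRect(cn));W=[world('top',*x,z=.022)[:2].round(3).tolist() for x in box]
        print(name,s,c.round(1),np.mean(W,0),W)
```

```text
chick [305 177  13  19 160] [310.9 186.3] z45 [ 0.582 -0.011  0.045] z30 [ 0.586 -0.011  0.027]
chick [263 190  12  20 158] [268.4 199.5] z45 [0.551 0.111 0.045] z30 [0.555 0.113 0.027]
chick [343 192  14  21 158] [349.5 202.3] z45 [ 0.529 -0.118  0.045] z30 [ 0.533 -0.119  0.027]
yel [305 181  13  11 104] [310.6 186.4] z45 [ 0.582 -0.011  0.045] z30 [ 0.586 -0.011  0.027]
yel [263 194  13  11 100] [268.2 199.5] z45 [0.551 0.111 0.045] z30 [0.555 0.113 0.027]
yel [343 197  13  12 100] [349.3 202.1] z45 [ 0.529 -0.117  0.045] z30 [ 0.533 -0.119  0.027]
or [306 177   9   4  19] [310.9 178.3] z45 [ 0.606 -0.013  0.045] z30 [ 0.61  -0.013  0.027]
or [266 190  10   5  33] [270.3 191.9] z45 [0.572 0.105 0.045] z30 [0.577 0.106 0.027]
or [307 191  11   5  33] [312.1 193. ] z45 [ 0.562 -0.014  0.045] z30 [ 0.566 -0.014  0.027]
or [348 192   9   7  20] [352.9 194.6] z45 [ 0.551 -0.129  0.045] z30 [ 0.555 -0.131  0.027]
or [263 204  13   6  38] [268.1 206.3] z45 [0.531 0.113 0.045] z30 [0.535 0.114 0.027]
or [343 206  11   7  27] [347.7 208.6] z45 [ 0.511 -0.111  0.045] z30 [ 0.515 -0.113  0.027]
green [ 149  182   73   65 4027] [184.5 214. ] [0.52925 0.3565 ] [[0.609, 0.47], [0.619, 0.261], [0.449, 0.246], [0.44, 0.449]]
red [ 358   10  100   61 4407] [411.9  42.6] [ 1.04525 -0.33825] [[1.147, -0.184], [1.147, -0.504], [0.943, -0.487], [0.944, -0.178]]
red [ 274   75   68   27 1570] [307.8  88.3] [ 0.8965  -0.02025] [[0.937, 0.083], [0.936, -0.124], [0.856, -0.122], [0.857, 0.082]]
red [ 327  123   69   31 1689] [360.9 137.9] [ 0.72725 -0.169  ] [[0.765, -0.069], [0.77, -0.269], [0.69, -0.268], [0.684, -0.07]]
red [ 395  178   74   66 4076] [432.2 210.4] [ 0.4975  -0.35625] [[0.432, -0.236], [0.6, -0.273], [0.562, -0.479], [0.396, -0.437]]
```

```bash
sleep 1
```

```text
(no output)
```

View pics/topz.png

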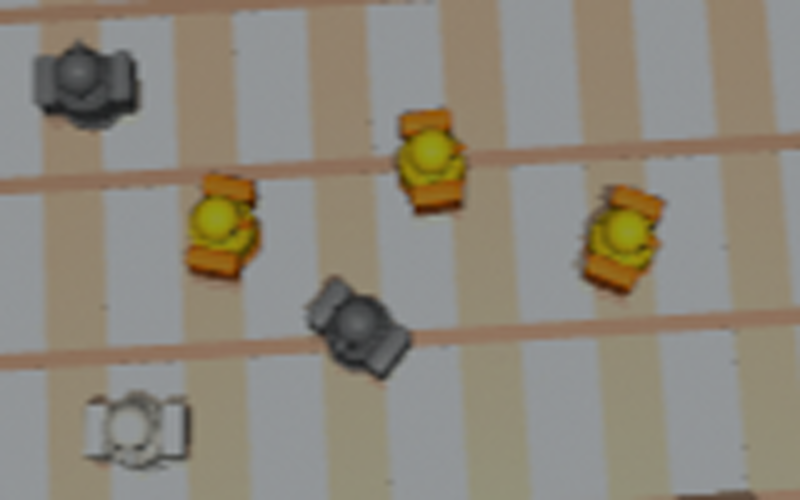

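View pics/sidez.png

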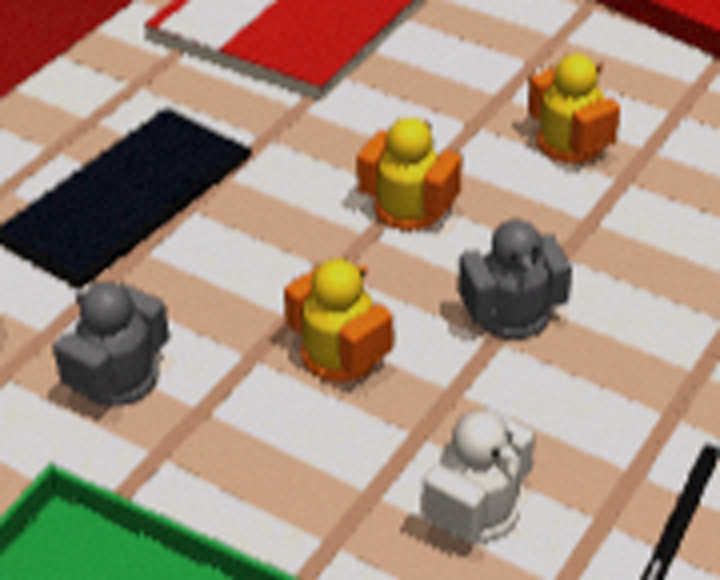

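Call:
send_rows:
  series:
    - {"x": 3,"y": -3.8,"rz": -0.12}
    - {"x": 3,"y": -3.8,"rz": -0.12}
    - {"x": 3,"y": -3.8,"rz": -0.12}
    - {"x": 3,"y": -3.8,"rz": -0.12}
    - {"x": 3,"y": -3.8,"rz": -0.12}
    - {"x": 3,"y": -3.8,"rz": -0.12}
    - {"x": 3,"y": -3.8,"rz": -0.12}
    - {"x": 3,"y": -3.8,"rz": -0.12}
    - {"x": 3,"y": -3.8,"rz": -0.12}
    - {"x": 3,"y": -3.8,"rz": -0.12}
  grip_force: 6

```text
validation failed for argument at $.se...
```

Call:
send_rows:
  series:
    - {"rx": 0,"ry": 0,"rz": -0.12,"x": 3,"y": -3.8,"z": 0,"fingers": 0}
    - {"rx": 0,"ry": 0,"rz": -0.12,"x": 3,"y": -3.8,"z": 0,"fingers": 0}
    - {"rx": 0,"ry": 0,"rz": -0.12,"x": 3,"y": -3.8,"z": 0,"fingers": 0}
    - {"rx": 0,"ry": 0,"rz": -0.12,"x": 3,"y": -3.8,"z": 0,"fingers": 0}
    - {"rx": 0,"ry": 0,"rz": -0.12,"x": 3,"y": -3.8,"z": 0,"fingers": 0}
    - {"rx": 0,"ry": 0,"rz": -0.12,"x": 3,"y": -3.8,"z": 0,"fingers": 0}
    - {"rx": 0,"ry": 0,"rz": -0.12,"x": 3,"y": -3.8,"z": 0,"fingers": 0}
    - {"rx": 0,"ry": 0,"rz": -0.12,"x": 3,"y": -3.8,"z": 0,"fingers": 0}
    - {"rx": 0,"ry": 0,"rz": -0.12,"x": 3,"y": -3.8,"z": 0,"fingers": 0}
    - {"rx": 0,"ry": 0,"rz": -0.12,"x": 3,"y": -3.8,"z": 0,"fingers": 0}
  grip_force: 6

```text
clock: 1.1
tool_pos: [0.4538, 0.2162, 0.2995]
eef_rot: [-0.003, 0.675, 0.738, 0.002]
ft_force: [0.8, 0.9, -0.2]
opening: 0.0875
```

Call:
send_rows:
  series:
    - {"rx": 0,"ry": 0,"rz": -0.12,"x": 3,"y": -3.5,"z": 0,"fingers": 0}
    - {"rx": 0,"ry": 0,"rz": -0.12,"x": 3,"y": -3.5,"z": 0,"fingers": 0}
    - {"rx": 0,"ry": 0,"rz": -0.11,"x": 3,"y": -3,"z": 0,"fingers": 0}
    - {"rx": 0,"ry": 0,"rz": 0,"x": 0,"y": 0,"z": 0,"fingers": 0}

```text
clock: 1.5
tool_pos: [0.5498, 0.1036, 0.2991]
eef_rot: [-0.0, 0.802, 0.598, 0.002]
ft_force: [-1.0, 0.2, -0.1]
opening: 0.0884
```

Run:
```python
from h import *
c=calibration('wrist');p,d=snap('wrist','w1')
np.savez('pics/w1c.npz',K=c['intrinsics'],T=c['cam_to_world']);print(np.round(c['cam_to_world'],3).tolist(),r.get_state()['tool_pos'])
t,_=None,None
p=cv2.imread('pics/top0.png')
for n,(u,v,z) in dict(mug=(187,145,.085),mugbase=(190,160,0),wa=(222,118,.19),wb=(443,122,.19),wabase=(232,145,0),wbbase=(430,148,0),g1=(242,171,.04),g2=(297,220,.04),w=(252,241,.04)).items(): print(n,world('top',u,v,z=z).round(3))
```

```text
[[0.958, -0.275, -0.077, 0.569], [-0.286, -0.921, -0.265, 0.171], [0.002, 0.276, -0.961, 0.381], [0.0, 0.0, 0.0, 1.0]] [0.5477291  0.10621737 0.29873364]
mug [0.712 0.33  0.085]
mugbase [0.696 0.346 0.   ]
wa [0.742 0.209 0.19 ]
wb [ 0.696 -0.362  0.19 ]
wabase [0.736 0.219 0.   ]
wbbase [ 0.691 -0.377  0.   ]
g1 [0.64  0.184 0.04 ]
g2 [0.488 0.033 0.04 ]
w [0.436 0.161 0.04 ]
```

View pics/w1.png

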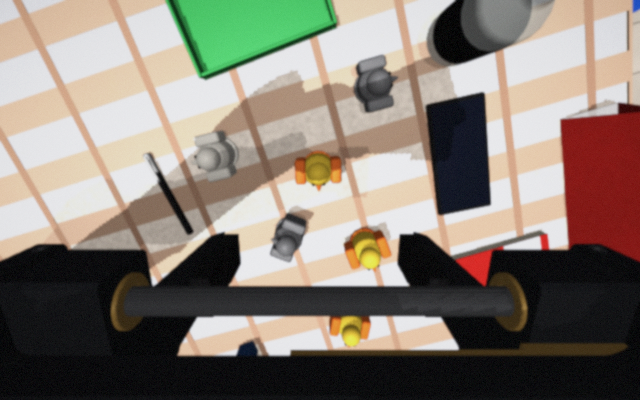

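```bash
cat >> h.py <<'E'
def wings(tag,roi,c=None,zz=.042):
    p=cv2.imread(f'pics/{tag}.png');c=c or dict(zip(('intrinsics','cam_to_world'),[np.load(f'pics/{tag}c.npz')[k] for k in 'KT']))
    hsv=cv2.cvtColor(p,cv2.COLOR_BGR2HSV);H,S,V=[hsv[...,i] for i in range(3)]
    m=((H>=5)&(H<=19)&(S>180)&(V>110));rr=np.zeros(m.shape,bool);x0,y0,x1,y1=roi;rr[y0:y1,x0:x1]=1
    m=(m&rr).astype(np.uint8)
    y=((H>=21)&(H<35)&(S>150)&(V>110)&rr)
    n,l,s,ce=cv2.connectedComponentsWithStats(m)
    ids=sorted(range(1,n),key=lambda i:-s[i][4])[:2]
    W=[world(None,*ce[i],z=zz-.006,c=c) for i in ids]
    for i in ids: print('wing',s[i],ce[i].round(1),world(None,*ce[i],z=zz-.006,c=c).round(4))
    a,b=sorted(W,key=lambda w:w[0]);dd=b-a
    yc=np.array(np.nonzero(y)).mean(1)[::-1]
    print('mid',((a+b)/2).round(4),'len',np.linalg.norm(dd).round(4),'ang',np.degrees(np.arctan2(dd[1],dd[0])).round(1),'yellow@.045',yc.round(1),world(None,*yc,z=.045,c=c).round(3))
E
python3 - <<'E'
from h import *
wings('w1',(285,140,350,200));wings('w1',(335,215,400,275));wings('w1',(325,300,380,350))
p=cv2.imread('pics/w1.png');cv2.imwrite('pics/w1z.png',cv2.resize(p[130:350,260:420],None,fx=3.5,fy=2.7,interpolation=cv2.INTER_CUBIC) if 0 else cv2.resize(p[130:280,270:420],None,fx=4,fy=4,interpolation=cv2.INTER_CUBIC))
E
```

```text
wing [295 159  12  24 212] [300.7 169.8] [0.5307 0.1167 0.036 ]
wing [330 158  11  23 196] [334.8 168.1] [0.571  0.1069 0.036 ]
mid [0.5509 0.1118 0.036 ] len 0.0415 ang -13.7 yellow@.045 [317.6 169. ] [0.551 0.113 0.045]
wing [374 236  16  21 185] [382.1 246. ] [ 0.6025 -0.0101  0.036 ]
wing [346 247  14  21 169] [352.5 256.7] [ 0.5613 -0.0139  0.036 ]
mid [ 0.5819 -0.012   0.036 ] len 0.0414 ang 5.4 yellow@.045 [367.2 251.8] [ 0.581 -0.008  0.045]
wing [331 317  10  17 148] [335.  324.5] [ 0.5102 -0.1103  0.036 ]
wing [360 319  10  19 132] [364.  328.2] [ 0.5483 -0.1282  0.036 ]
mid [ 0.5292 -0.1192  0.036 ] len 0.0421 ang -25.2 yellow@.045 [350.4 329.2] [ 0.53  -0.117  0.045]
```

View pics/w1z.png

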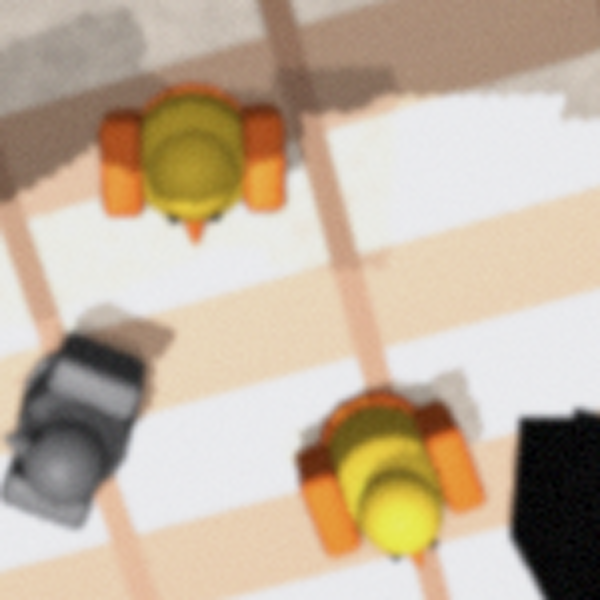

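Call:
send_rows:
  series:
    - {"rx": 0,"ry": 0,"rz": 0.04,"x": 0.3,"y": 0.6,"z": -4.5,"fingers": 0}
    - {"rx": 0,"ry": 0,"rz": 0,"x": 0,"y": 0,"z": -4.5,"fingers": 0}
    - {"rx": 0,"ry": 0,"rz": 0,"x": 0,"y": 0,"z": -4.5,"fingers": 0}
    - {"rx": 0,"ry": 0,"rz": 0,"x": 0,"y": 0,"z": -3,"fingers": 0}
    - {"rx": 0,"ry": 0,"rz": 0,"x": 0,"y": 0,"z": -1,"fingers": 0}
    - {"rx": 0,"ry": 0,"rz": 0,"x": 0,"y": 0,"z": 0,"fingers": 0}

```text
clock: 2.15
tool_pos: [0.5469, 0.1208, 0.1191]
eef_rot: [-0.005, 0.783, 0.622, 0.003]
ft_force: [0.1, -0.4, -0.3]
opening: 0.0884
```

Call:
send_rows:
  series:
    - {"rx": 0,"ry": 0,"rz": 0,"x": 0.4,"y": -0.9,"z": -0.5,"fingers": 0}
    - {"rx": 0,"ry": 0,"rz": 0,"x": 0,"y": 0,"z": -2,"fingers": 0}
    - {"rx": 0,"ry": 0,"rz": 0,"x": 0,"y": 0,"z": -1.5,"fingers": 0}
    - {"rx": 0,"ry": 0,"rz": 0,"x": 0,"y": 0,"z": 0,"fingers": 0}

```text
clock: 2.55
tool_pos: [0.5546, 0.1119, 0.0829]
eef_rot: [-0.003, 0.783, 0.622, 0.008]
ft_force: [-1.1, 0.1, -0.4]
opening: 0.088
```

Call:
send_rows:
  series:
    - {"rx": 0,"ry": 0,"rz": 0,"x": -0.3,"y": 0,"z": -0.6,"fingers": 0}
    - {"rx": 0,"ry": 0,"rz": 0,"x": 0,"y": 0,"z": 0,"fingers": 60}
    - {"rx": 0,"ry": 0,"rz": 0,"x": 0,"y": 0,"z": 0,"fingers": 90}
    - {"rx": 0,"ry": 0,"rz": 0,"x": 0,"y": 0,"z": 0,"fingers": 110}
    - {"rx": 0,"ry": 0,"rz": 0,"x": 0,"y": 0,"z": 0,"fingers": 140}
    - {"rx": 0,"ry": 0,"rz": 0,"x": 0,"y": 0,"z": 0,"fingers": 255}
    - {"rx": 0,"ry": 0,"rz": 0,"x": 0,"y": 0,"z": 0,"fingers": 255}
    - {"rx": 0,"ry": 0,"rz": 0,"x": 0,"y": 0,"z": 0,"fingers": 255}
    - {"rx": 0,"ry": 0,"rz": 0,"x": 0,"y": 0,"z": 0,"fingers": 255}
  grip_force: 6

```text
clock: 3.45
tool_pos: [0.553, 0.1119, 0.0794]
eef_rot: [-0.002, 0.783, 0.622, 0.01]
ft_force: [1.0, -0.4, -1.0]
opening: 0.0518
```

Run:
```python
from h import *
s=r.get_state();print(s['tool_pos'],s['opening'],s['ft_force'])
```

```text
[0.55299543 0.11189089 0.07942279] 0.0518096741545117 [ 0.95626406 -0.39411362 -1.04944684]
```

Call:
send_rows:
  series:
    - {"rx": 0,"ry": 0,"rz": 0,"x": 0,"y": 0,"z": 0.5,"fingers": 255}
    - {"rx": 0,"ry": 0,"rz": 0,"x": 0,"y": 0,"z": 2,"fingers": 255}
    - {"rx": 0,"ry": 0,"rz": 0,"x": 0,"y": 0,"z": 3,"fingers": 255}
    - {"rx": 0,"ry": 0,"rz": 0,"x": 0,"y": 0,"z": 3,"fingers": 255}
    - {"rx": 0,"ry": 0,"rz": 0.03,"x": -0.5,"y": 1.5,"z": 1,"fingers": 255}
    - {"rx": 0,"ry": 0,"rz": 0.06,"x": -0.5,"y": 3,"z": 0,"fingers": 255}
    - {"rx": 0,"ry": 0,"rz": 0.06,"x": -0.5,"y": 4,"z": 0,"fingers": 255}
    - {"rx": 0,"ry": 0,"rz": 0.06,"x": -0.5,"y": 4,"z": 0,"fingers": 255}
    - {"rx": 0,"ry": 0,"rz": 0.05,"x": -0.5,"y": 4,"z": 0,"fingers": 255}
    - {"rx": 0,"ry": 0,"rz": 0.05,"x": -0.5,"y": 4,"z": 0,"fingers": 255}
  grip_force: 9

```text
clock: 4.45
tool_pos: [0.5179, 0.3203, 0.1771]
eef_rot: [-0.003, 0.674, 0.738, 0.006]
ft_force: [1.1, -1.1, -1.4]
opening: 0.05
```

Call:
send_rows:
  series:
    - {"rx": 0,"ry": 0,"rz": 0,"x": 0,"y": 2,"z": 0,"fingers": 255}
    - {"rx": 0,"ry": 0,"rz": 0,"x": 0,"y": 1,"z": 0,"fingers": 255}
    - {"rx": 0,"ry": 0,"rz": 0,"x": 0,"y": 0,"z": 0,"fingers": 255}

```text
clock: 4.75
tool_pos: [0.5105, 0.3633, 0.1749]
eef_rot: [-0.007, 0.667, 0.745, 0.007]
ft_force: [0.0, -0.4, -1.3]
opening: 0.05
```

Run:
```python
from h import *
c=calibration('wrist');p,d=snap('wrist','w2');np.savez('pics/w2c.npz',K=c['intrinsics'],T=c['cam_to_world'])
p,d=snap('side','s2');s=r.get_state();print(s['tool_pos'],s['opening'])
```

```text
[0.51154124 0.36014365 0.174982  ] 0.05019488682433713
```

View pics/w2.png

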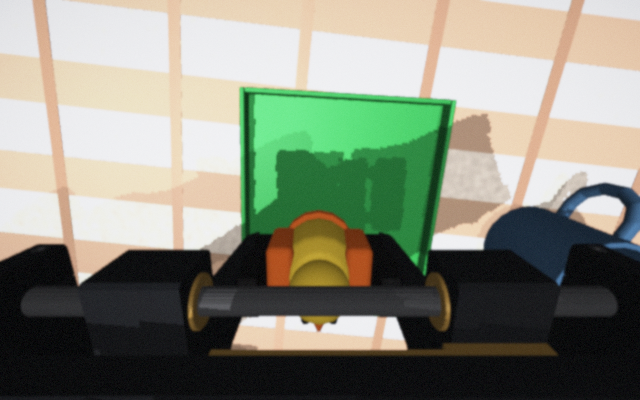

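View pics/s2.png

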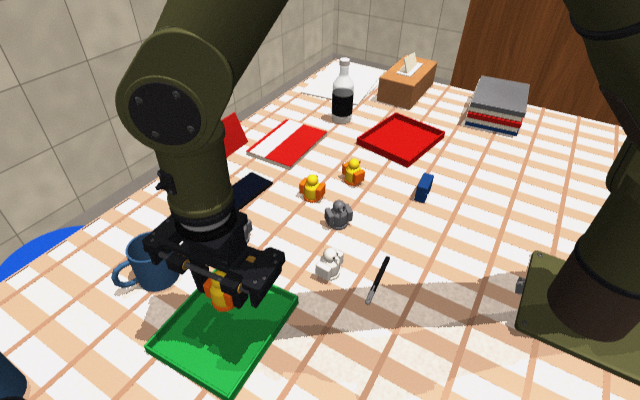

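Run:
```python
from h import *
z=np.load('pics/w2c.npz');c=dict(intrinsics=z['K'],cam_to_world=z['T'])
a=world(0,242,88,z=.022,c=c);b=world(0,456,101,z=.022,c=c);print(a,b,np.linalg.norm(a-b))
u=(b-a)/np.linalg.norm(b-a);n=np.array([u[1],-u[0],0]);print('centre',(a+b)/2+n*.1,np.degrees(np.arctan2(u[1],u[0])))
```

```text
[0.44072842 0.44991758 0.022     ] [0.60673927 0.45869058 0.022     ] 0.16624248987629137
centre [0.52901108 0.35444342 0.022     ] 3.0250372039940254
```

Call:
send_rows:
  series:
    - {"rx": 0,"ry": 0,"rz": 0,"x": 1,"y": -0.5,"z": -2,"fingers": 255}
    - {"rx": 0,"ry": 0,"rz": 0,"x": 0.2,"y": 0,"z": -3,"fingers": 255}
    - {"rx": 0,"ry": 0,"rz": 0,"x": 0,"y": 0,"z": -1.5,"fingers": 255}
    - {"rx": 0,"ry": 0,"rz": 0,"x": 0,"y": 0,"z": -0.5,"fingers": 255}
    - {"rx": 0,"ry": 0,"rz": 0,"x": 0,"y": 0,"z": 0,"fingers": 255}

```text
clock: 5.35
tool_pos: [0.5271, 0.3452, 0.1041]
eef_rot: [-0.003, 0.673, 0.74, 0.004]
ft_force: [-0.1, -0.2, -0.5]
opening: 0.0501
```

Call:
send_rows:
  series:
    - {"rx": 0,"ry": 0,"rz": 0,"x": 0,"y": 0,"z": -1,"fingers": 255}
    - {"rx": 0,"ry": 0,"rz": 0,"x": 0,"y": 0,"z": -0.5,"fingers": 255}
    - {"rx": 0,"ry": 0,"rz": 0,"x": 0,"y": 0,"z": -0.2,"fingers": 255}
    - {"rx": 0,"ry": 0,"rz": 0,"x": 0,"y": 0,"z": -0.1,"fingers": 255}
    - {"rx": 0,"ry": 0,"rz": 0,"x": 0,"y": 0,"z": 0,"fingers": 255}

```text
clock: 5.85
tool_pos: [0.5283, 0.3456, 0.0874]
eef_rot: [-0.003, 0.673, 0.74, 0.006]
ft_force: [0.3, 0.2, -1.3]
opening: 0.0502
```

Call:
send_rows:
  series:
    - {"rx": 0,"ry": 0,"rz": 0,"x": 0,"y": 0,"z": -0.2,"fingers": 255}
    - {"rx": 0,"ry": 0,"rz": 0,"x": 0,"y": 0,"z": -0.2,"fingers": 255}
    - {"rx": 0,"ry": 0,"rz": 0,"x": 0,"y": 0,"z": 0,"fingers": 255}

```text
clock: 6.15
tool_pos: [0.5285, 0.3462, 0.0837]
eef_rot: [-0.002, 0.673, 0.74, 0.007]
ft_force: [0.0, -1.0, -1.1]
opening: 0.0501
```

Call:
send_rows:
  series:
    - {"rx": 0,"ry": 0,"rz": 0,"x": 0,"y": 0,"z": -0.1,"fingers": 255}
    - {"rx": 0,"ry": 0,"rz": 0,"x": 0,"y": 0,"z": 0,"fingers": 255}

```text
clock: 6.35
tool_pos: [0.5289, 0.3462, 0.0834]
eef_rot: [-0.002, 0.673, 0.74, 0.007]
ft_force: [0.7, 0.0, -1.4]
opening: 0.0497
```

Call:
send_rows:
  series:
    - {"rx": 0,"ry": 0,"rz": 0,"x": 0,"y": 0,"z": -0.2,"fingers": 255}
    - {"rx": 0,"ry": 0,"rz": 0,"x": 0,"y": 0,"z": 0,"fingers": 255}

```text
clock: 6.55
tool_pos: [0.5295, 0.3463, 0.0828]
eef_rot: [-0.002, 0.673, 0.74, 0.008]
ft_force: [-0.0, -0.3, 0.3]
opening: 0.0499
```

Call:
send_rows:
  series:
    - {"rx": 0,"ry": 0,"rz": 0,"x": 0,"y": 0,"z": 0,"fingers": 95}
    - {"rx": 0,"ry": 0,"rz": 0,"x": 0,"y": 0,"z": 0,"fingers": 80}
    - {"rx": 0,"ry": 0,"rz": 0,"x": 0,"y": 0,"z": 0,"fingers": 40}
    - {"rx": 0,"ry": 0,"rz": 0,"x": 0,"y": 0,"z": 0,"fingers": 20}
    - {"rx": 0,"ry": 0,"rz": 0,"x": 0,"y": 0,"z": 0,"fingers": 0}
    - {"rx": 0,"ry": 0,"rz": 0,"x": 0,"y": 0,"z": 1,"fingers": 0}
    - {"rx": 0,"ry": 0,"rz": 0,"x": 0,"y": 0,"z": 4,"fingers": 0}
    - {"rx": 0,"ry": 0,"rz": 0,"x": 0,"y": 0,"z": 4.5,"fingers": 0}
    - {"rx": 0,"ry": 0,"rz": 0,"x": 0,"y": 0,"z": 4,"fingers": 0}
    - {"rx": 0,"ry": 0,"rz": 0,"x": 0,"y": 0,"z": 0,"fingers": 0}

```text
clock: 7.55
tool_pos: [0.5287, 0.3457, 0.2232]
eef_rot: [-0.002, 0.673, 0.74, 0.008]
ft_force: [0.3, 0.9, 0.0]
opening: 0.0879
```

Call:
send_rows:
  series:
    - {"rx": 0,"ry": 0,"rz": 0,"x": 0.5,"y": -3,"z": 0,"fingers": 0}
    - {"rx": 0,"ry": 0,"rz": 0,"x": 0.6,"y": -4,"z": 0,"fingers": 0}
    - {"rx": 0,"ry": 0,"rz": 0,"x": 0.6,"y": -4,"z": 0,"fingers": 0}
    - {"rx": 0,"ry": 0,"rz": 0,"x": 0.6,"y": -4,"z": 0,"fingers": 0}
    - {"rx": 0,"ry": 0,"rz": 0,"x": 0.6,"y": -4,"z": 0,"fingers": 0}
    - {"rx": 0,"ry": 0,"rz": 0,"x": 0.6,"y": -4,"z": 0,"fingers": 0}
    - {"rx": 0,"ry": 0,"rz": 0,"x": 0.6,"y": -4,"z": 0,"fingers": 0}
    - {"rx": 0,"ry": 0,"rz": 0,"x": 0.6,"y": -4,"z": 0,"fingers": 0}
    - {"rx": 0,"ry": 0,"rz": 0,"x": 0.6,"y": -3,"z": 0,"fingers": 0}
    - {"rx": 0,"ry": 0,"rz": 0,"x": 0,"y": 0,"z": 0,"fingers": 0}
  grip_force: 6

```text
clock: 8.55
tool_pos: [0.5789, -0.005, 0.2264]
eef_rot: [-0.002, 0.671, 0.741, 0.01]
ft_force: [1.5, -0.4, -0.6]
opening: 0.088
```

Run:
```python
from h import *
p,d=snap('top','t3')
p,d=snap('side','s3');s=r.get_state();print(s['tool_pos'],s['eef_rot'])
a=cv2.imread('pics/t3.png')[150:260,140:385];b=p[150:400,130:400]
cv2.imwrite('pics/s3z.png',np.vstack([cv2.resize(a,(540,242)),cv2.resize(b,(540,350))]))
```

```text
[0.5782897  0.00067964 0.22624235] [-0.00405704  0.66858662  0.74353657  0.01135071]
```

View pics/s3z.png

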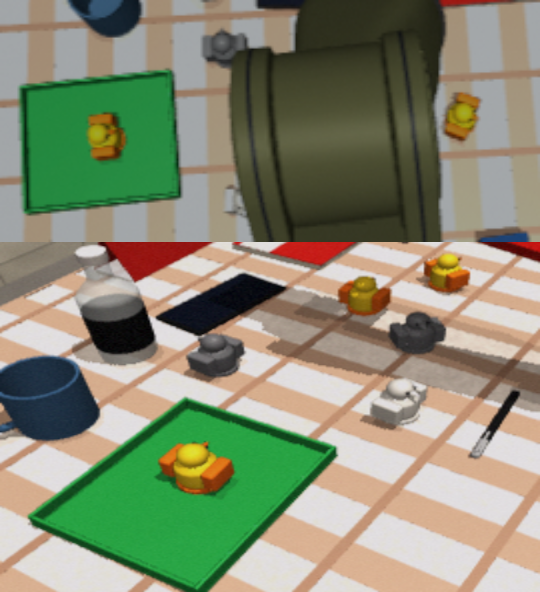

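Call:
send_rows:
  series:
    - {"rx": 0,"ry": 0,"rz": 0,"x": 0.4,"y": -1.2,"z": -3,"fingers": 0}
    - {"rx": 0,"ry": 0,"rz": 0,"x": 0,"y": 0,"z": -4,"fingers": 0}
    - {"rx": 0,"ry": 0,"rz": 0,"x": 0,"y": 0,"z": -2.5,"fingers": 0}
    - {"rx": 0,"ry": 0,"rz": 0,"x": 0,"y": 0,"z": -0.5,"fingers": 0}
    - {"rx": 0,"ry": 0,"rz": 0,"x": 0,"y": 0,"z": 0,"fingers": 0}

```text
clock: 9.15
tool_pos: [0.5828, 0.0011, 0.1248]
eef_rot: [-0.006, 0.663, 0.748, 0.016]
ft_force: [0.1, -0.2, 0.5]
opening: 0.088
```

Call:
send_rows:
  series:
    - {"rx": -0.03,"ry": 0.01,"rz": 0,"x": 0,"y": -1.3,"z": -0.5,"fingers": 0}
    - {"rx": 0,"ry": 0,"rz": 0,"x": 0,"y": 0,"z": -2,"fingers": 0}
    - {"rx": 0,"ry": 0,"rz": 0,"x": 0,"y": 0,"z": -1,"fingers": 0}
    - {"rx": 0,"ry": 0,"rz": 0,"x": 0,"y": 0,"z": 0,"fingers": 0}

```text
clock: 9.55
tool_pos: [0.5856, -0.0111, 0.093]
eef_rot: [0.004, 0.662, 0.75, 0.002]
ft_force: [0.1, -0.6, -0.8]
opening: 0.088
```

Call:
send_rows:
  series:
    - {"rx": 0,"ry": 0,"rz": 0,"x": -0.3,"y": 0,"z": -1,"fingers": 0}
    - {"rx": 0,"ry": 0,"rz": 0,"x": 0,"y": 0,"z": -0.3,"fingers": 30}
    - {"rx": 0,"ry": 0,"rz": 0,"x": 0,"y": 0,"z": 0,"fingers": 70}
    - {"rx": 0,"ry": 0,"rz": 0,"x": 0,"y": 0,"z": 0,"fingers": 100}
    - {"rx": 0,"ry": 0,"rz": 0,"x": 0,"y": 0,"z": 0,"fingers": 120}
    - {"rx": 0,"ry": 0,"rz": 0,"x": 0,"y": 0,"z": 0,"fingers": 140}
    - {"rx": 0,"ry": 0,"rz": 0,"x": 0,"y": 0,"z": 0,"fingers": 255}
    - {"rx": 0,"ry": 0,"rz": 0,"x": 0,"y": 0,"z": 0,"fingers": 255}
    - {"rx": 0,"ry": 0,"rz": 0,"x": 0,"y": 0,"z": 0,"fingers": 255}
  grip_force: 6

```text
clock: 10.45
tool_pos: [0.5835, -0.0116, 0.0815]
eef_rot: [0.006, 0.662, 0.75, 0.003]
ft_force: [0.3, 0.2, -1.4]
opening: 0.0447
```

Call:
send_rows:
  series:
    - {"rx": 0,"ry": 0,"rz": 0,"x": 0,"y": 0,"z": 0.5,"fingers": 255}
    - {"rx": 0,"ry": 0,"rz": 0,"x": 0,"y": 0,"z": 2,"fingers": 255}
    - {"rx": 0,"ry": 0,"rz": 0,"x": 0,"y": 0,"z": 3.5,"fingers": 255}
    - {"rx": 0,"ry": 0,"rz": 0,"x": 0,"y": 0,"z": 3.5,"fingers": 255}
    - {"rx": 0,"ry": 0,"rz": -0.02,"x": -0.5,"y": -1.5,"z": 1,"fingers": 255}
    - {"rx": 0,"ry": 0,"rz": -0.04,"x": -1,"y": -3,"z": 0,"fingers": 255}
    - {"rx": 0,"ry": 0,"rz": -0.04,"x": -1,"y": -4,"z": 0,"fingers": 255}
    - {"rx": 0,"ry": 0,"rz": -0.04,"x": -1,"y": -4,"z": 0,"fingers": 255}
    - {"rx": 0,"ry": 0,"rz": -0.04,"x": -1,"y": -4,"z": 0,"fingers": 255}
    - {"rx": 0,"ry": 0,"rz": -0.04,"x": -1,"y": -4,"z": 0,"fingers": 255}
  grip_force: 9

```text
clock: 11.45
tool_pos: [0.5236, -0.2187, 0.1889]
eef_rot: [0.004, 0.74, 0.673, 0.003]
ft_force: [0.4, -0.2, -1.6]
opening: 0.0442
```

Call:
send_rows:
  series:
    - {"rx": 0,"ry": 0,"rz": -0.04,"x": -1,"y": -4,"z": 0,"fingers": 255}
    - {"rx": 0,"ry": 0,"rz": -0.04,"x": -1,"y": -3,"z": 0,"fingers": 255}
    - {"rx": 0,"ry": 0,"rz": 0,"x": 0,"y": 0,"z": 0,"fingers": 255}
    - {"rx": 0,"ry": 0,"rz": 0,"x": 0,"y": 0,"z": 0,"fingers": 255}

```text
clock: 11.85
tool_pos: [0.4932, -0.3037, 0.1865]
eef_rot: [0.004, 0.774, 0.633, -0.002]
ft_force: [0.5, 0.4, -2.2]
opening: 0.0444
```

Run:
```python
from h import *
c=calibration('wrist');p,d=snap('wrist','w4');np.savez('pics/w4c.npz',K=c['intrinsics'],T=c['cam_to_world'])
s=r.get_state();print(s['tool_pos'],s['eef_rot'],s['opening'])
```

```text
[ 0.49277294 -0.30411644  0.18652503] [ 0.00381891  0.77394666  0.63323386 -0.00261984] 0.044181334290662365
```

View pics/w4.png

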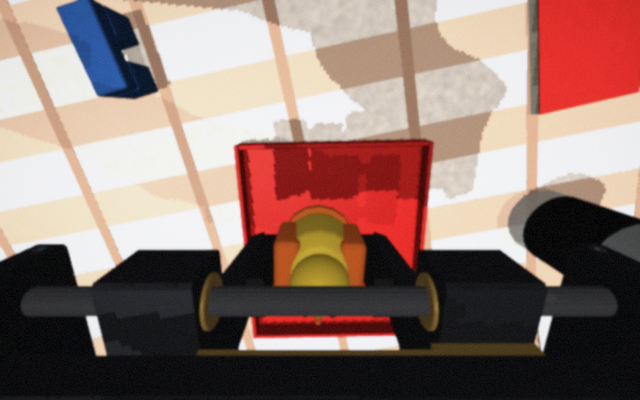

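Run:
```python
from h import *
z=np.load('pics/w4c.npz');c=dict(intrinsics=z['K'],cam_to_world=z['T'])
a=world(0,236,145,z=.022,c=c);b=world(0,433,141,z=.022,c=c);print(a,b,np.linalg.norm(a-b))
u=(b-a)/np.linalg.norm(b-a);n=np.array([u[1],-u[0],0]);C=(a+b)/2+n*.1
print('centre',C,np.degrees(np.arctan2(u[1],u[0])),'far',C+n*.032,'near',C-n*.032)
p,d=world(0,258,335,z=.022,c=c),world(0,395,333,z=.022,c=c);print(p,d)
```

```text
[ 0.43341054 -0.24583985  0.022     ] [ 0.59680807 -0.27546748  0.022     ] 0.16606188551078804
centre [ 0.49726798 -0.35904923  0.022     ] -10.2773460284603 far [ 0.49155876 -0.39053581  0.022     ] near [ 0.50297721 -0.32756265  0.022     ]
[ 0.40153242 -0.43828896  0.022     ] [ 0.54122946 -0.46436825  0.022     ]
```

Call:
send_rows:
  series:
    - {"rx": 0,"ry": 0,"rz": 0,"x": 0,"y": -3,"z": 0,"fingers": 255}
    - {"rx": 0,"ry": 0,"rz": 0,"x": 0,"y": -3,"z": 0,"fingers": 255}
    - {"rx": 0,"ry": 0,"rz": 0,"x": 0,"y": -2,"z": -1.5,"fingers": 255}
    - {"rx": 0,"ry": 0,"rz": 0,"x": 0,"y": 0,"z": -3,"fingers": 255}
    - {"rx": 0,"ry": 0,"rz": 0,"x": 0,"y": 0,"z": -2.5,"fingers": 255}
    - {"rx": 0,"ry": 0,"rz": 0,"x": 0,"y": 0,"z": -0.5,"fingers": 255}
    - {"rx": 0,"ry": 0,"rz": 0,"x": 0,"y": 0,"z": 0,"fingers": 255}

```text
clock: 12.6
tool_pos: [0.4967, -0.3767, 0.1082]
eef_rot: [0.001, 0.769, 0.64, -0.0]
ft_force: [-0.1, 0.1, -1.2]
opening: 0.0442
```

Call:
send_rows:
  series:
    - {"rx": 0,"ry": 0,"rz": 0,"x": -0.3,"y": -1.3,"z": -0.5,"fingers": 255}
    - {"rx": 0,"ry": 0,"rz": 0,"x": 0,"y": 0,"z": -0.7,"fingers": 255}
    - {"rx": 0,"ry": 0,"rz": 0,"x": 0,"y": 0,"z": -0.5,"fingers": 255}
    - {"rx": 0,"ry": 0,"rz": 0,"x": 0,"y": 0,"z": -0.2,"fingers": 255}
    - {"rx": 0,"ry": 0,"rz": 0,"x": 0,"y": 0,"z": 0,"fingers": 255}

```text
clock: 13.1
tool_pos: [0.4957, -0.3904, 0.0911]
eef_rot: [0.004, 0.768, 0.64, 0.001]
ft_force: [0.3, -0.3, -1.5]
opening: 0.0444
```

Call:
send_rows:
  series:
    - {"rx": 0,"ry": 0,"rz": 0,"x": -0.2,"y": 0,"z": -0.3,"fingers": 255}
    - {"rx": 0,"ry": 0,"rz": 0,"x": 0,"y": 0,"z": -0.2,"fingers": 255}
    - {"rx": 0,"ry": 0,"rz": 0,"x": 0,"y": 0,"z": 0,"fingers": 255}

```text
clock: 13.4
tool_pos: [0.4938, -0.3903, 0.0863]
eef_rot: [0.004, 0.768, 0.641, 0.001]
ft_force: [-0.2, -0.5, -0.7]
opening: 0.0441
```

Call:
send_rows:
  series:
    - {"rx": 0,"ry": 0,"rz": 0,"x": 0,"y": 0,"z": -0.2,"fingers": 255}
    - {"rx": 0,"ry": 0,"rz": 0,"x": 0,"y": 0,"z": 0,"fingers": 255}

```text
clock: 13.6
tool_pos: [0.4938, -0.3906, 0.0851]
eef_rot: [0.004, 0.768, 0.64, 0.001]
ft_force: [-1.1, -0.3, -1.9]
opening: 0.0446
```

Call:
send_rows:
  series:
    - {"rx": 0,"ry": 0,"rz": 0,"x": 0,"y": 0,"z": -0.15,"fingers": 255}
    - {"rx": 0,"ry": 0,"rz": 0,"x": 0,"y": 0,"z": 0,"fingers": 255}

```text
clock: 13.8
tool_pos: [0.4941, -0.3909, 0.0849]
eef_rot: [0.005, 0.768, 0.64, 0.001]
ft_force: [-0.1, 0.5, -1.4]
opening: 0.044
```

Call:
send_rows:
  series:
    - {"rx": 0,"ry": 0,"rz": 0,"x": 0,"y": 0,"z": -0.25,"fingers": 255}
    - {"rx": 0,"ry": 0,"rz": 0,"x": 0,"y": 0,"z": 0,"fingers": 255}

```text
clock: 14.0
tool_pos: [0.4944, -0.3912, 0.0837]
eef_rot: [0.006, 0.768, 0.64, 0.001]
ft_force: [-0.3, 0.7, -1.5]
opening: 0.0443
```

Run:
```python
from h import *
snap('wrist','w5');p,d=snap('side','s5')
s=r.get_state();print(s['tool_pos'],s['ft_force'])
w=cv2.imread('pics/w5.png')
cv2.imwrite('pics/z5.png',np.vstack([cv2.resize(w[100:350,180:480],(600,300)),cv2.resize(p[80:200,330:480],(600,300),interpolation=cv2.INTER_CUBIC)]))
```

```text
[ 0.49448871 -0.39121104  0.08341767] [-0.18626922  0.52398517  1.74744714]
```

View pics/z5.png

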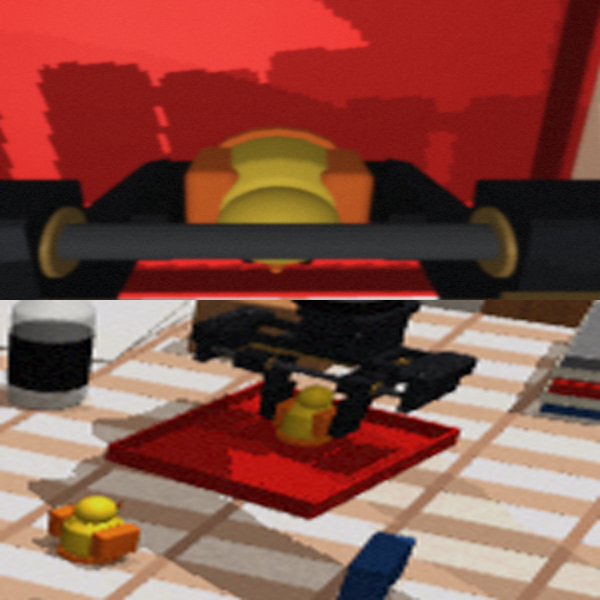

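Held chick is upright and on the red floor; the vertical force has now flipped to +1.7 N (contact). Releasing.

Call:
send_rows:
  series:
    - {"rx": 0,"ry": 0,"rz": 0,"x": 0,"y": 0,"z": 0,"fingers": 110}
    - {"rx": 0,"ry": 0,"rz": 0,"x": 0,"y": 0,"z": 0,"fingers": 90}
    - {"rx": 0,"ry": 0,"rz": 0,"x": 0,"y": 0,"z": 0,"fingers": 50}
    - {"rx": 0,"ry": 0,"rz": 0,"x": 0,"y": 0,"z": 0,"fingers": 20}
    - {"rx": 0,"ry": 0,"rz": 0,"x": 0,"y": 0,"z": 0,"fingers": 0}
    - {"rx": 0,"ry": 0,"rz": 0,"x": 0,"y": 0,"z": 1,"fingers": 0}
    - {"rx": 0,"ry": 0,"rz": 0,"x": 0,"y": 0,"z": 4,"fingers": 0}
    - {"rx": 0,"ry": 0,"rz": 0,"x": 0,"y": 0,"z": 4.5,"fingers": 0}
    - {"rx": 0,"ry": 0,"rz": 0,"x": 0,"y": 0,"z": 4,"fingers": 0}
    - {"rx": 0,"ry": 0,"rz": 0,"x": 0,"y": 0,"z": 0,"fingers": 0}

```text
clock: 15.1
tool_pos: [0.4936, -0.3904, 0.2234]
eef_rot: [0.005, 0.768, 0.64, 0.001]
ft_force: [0.4, -0.0, -0.9]
opening: 0.0877
```

Call:
send_rows:
  series:
    - {"rx": 0,"ry": 0,"rz": -0.03,"x": 0.5,"y": 3,"z": 0,"fingers": 0}
    - {"rx": 0,"ry": 0,"rz": -0.04,"x": 0.5,"y": 4.5,"z": 0,"fingers": 0}
    - {"rx": 0,"ry": 0,"rz": -0.04,"x": 0.5,"y": 4.5,"z": 0,"fingers": 0}
    - {"rx": 0,"ry": 0,"rz": -0.04,"x": 0.5,"y": 4.5,"z": 0,"fingers": 0}
    - {"rx": 0,"ry": 0,"rz": -0.04,"x": 0.5,"y": 4.5,"z": 0,"fingers": 0}
    - {"rx": 0,"ry": 0,"rz": -0.04,"x": 0.5,"y": 4,"z": 0,"fingers": 0}
    - {"rx": 0,"ry": 0,"rz": -0.02,"x": 0.5,"y": 2,"z": 0,"fingers": 0}
    - {"rx": 0,"ry": 0,"rz": 0,"x": 0,"y": 0,"z": 0,"fingers": 0}
    - {"rx": 0,"ry": 0,"rz": 0,"x": 0,"y": 0,"z": 0,"fingers": 0}
  grip_force: 6

```text
clock: 16.0
tool_pos: [0.526, -0.1133, 0.2266]
eef_rot: [0.008, 0.846, 0.534, -0.0]
ft_force: [0.2, 0.2, 0.3]
opening: 0.0884
```

Call:
send_rows:
  series:
    - {"rx": 0.01,"ry": 0.01,"rz": 0,"x": 0.3,"y": -0.5,"z": -3,"fingers": 0}
    - {"rx": 0,"ry": 0,"rz": 0,"x": 0,"y": 0,"z": -4,"fingers": 0}
    - {"rx": 0,"ry": 0,"rz": 0,"x": 0,"y": 0,"z": -2.5,"fingers": 0}
    - {"rx": 0,"ry": 0,"rz": 0,"x": 0,"y": 0,"z": -0.5,"fingers": 0}
    - {"rx": 0,"ry": 0,"rz": 0,"x": 0,"y": 0,"z": 0,"fingers": 0}

```text
clock: 16.5
tool_pos: [0.5286, -0.1298, 0.1254]
eef_rot: [0.005, 0.849, 0.529, -0.002]
ft_force: [-0.1, 0.9, 1.3]
opening: 0.0882
```

Call:
send_rows:
  series:
    - {"rx": 0,"ry": 0,"rz": 0,"x": 0,"y": 1.1,"z": -0.5,"fingers": 0}
    - {"rx": 0,"ry": 0,"rz": 0,"x": 0,"y": 0,"z": -2,"fingers": 0}
    - {"rx": 0,"ry": 0,"rz": 0,"x": 0,"y": 0,"z": -1.5,"fingers": 0}
    - {"rx": 0,"ry": 0,"rz": 0,"x": 0,"y": 0,"z": 0,"fingers": 0}

```text
clock: 16.9
tool_pos: [0.5307, -0.1194, 0.0879]
eef_rot: [0.008, 0.849, 0.528, 0.001]
ft_force: [-0.2, 0.1, -0.2]
opening: 0.0881
```

Call:
send_rows:
  series:
    - {"rx": 0,"ry": 0,"rz": 0,"x": -0.1,"y": 0,"z": -0.8,"fingers": 0}
    - {"rx": 0,"ry": 0,"rz": 0,"x": 0,"y": 0,"z": 0,"fingers": 30}
    - {"rx": 0,"ry": 0,"rz": 0,"x": 0,"y": 0,"z": 0,"fingers": 70}
    - {"rx": 0,"ry": 0,"rz": 0,"x": 0,"y": 0,"z": 0,"fingers": 100}
    - {"rx": 0,"ry": 0,"rz": 0,"x": 0,"y": 0,"z": 0,"fingers": 120}
    - {"rx": 0,"ry": 0,"rz": 0,"x": 0,"y": 0,"z": 0,"fingers": 140}
    - {"rx": 0,"ry": 0,"rz": 0,"x": 0,"y": 0,"z": 0,"fingers": 255}
    - {"rx": 0,"ry": 0,"rz": 0,"x": 0,"y": 0,"z": 0,"fingers": 255}
    - {"rx": 0,"ry": 0,"rz": 0,"x": 0,"y": 0,"z": 0,"fingers": 255}
  grip_force: 6

```text
clock: 17.8
tool_pos: [0.5308, -0.1191, 0.0818]
eef_rot: [0.009, 0.849, 0.528, 0.003]
ft_force: [0.6, -1.1, -1.1]
opening: 0.0441
```

Call:
send_rows:
  series:
    - {"rx": 0,"ry": 0,"rz": 0,"x": 0,"y": 0,"z": 0.5,"fingers": 255}
    - {"rx": 0,"ry": 0,"rz": 0,"x": 0,"y": 0,"z": 2,"fingers": 255}
    - {"rx": 0,"ry": 0,"rz": 0,"x": 0,"y": 0,"z": 3.5,"fingers": 255}
    - {"rx": 0,"ry": 0,"rz": 0,"x": 0,"y": 0,"z": 3.5,"fingers": 255}
    - {"rx": 0,"ry": 0,"rz": 0.04,"x": -0.4,"y": -1.5,"z": 1,"fingers": 255}
    - {"rx": 0,"ry": 0,"rz": 0.06,"x": -0.4,"y": -3,"z": 0,"fingers": 255}
    - {"rx": 0,"ry": 0,"rz": 0.06,"x": -0.5,"y": -4,"z": 0,"fingers": 255}
    - {"rx": 0,"ry": 0,"rz": 0.06,"x": -0.5,"y": -4,"z": 0,"fingers": 255}
    - {"rx": 0,"ry": 0,"rz": 0.04,"x": -0.5,"y": -3.5,"z": 0,"fingers": 255}
    - {"rx": 0,"ry": 0,"rz": 0,"x": 0,"y": 0,"z": 0,"fingers": 255}
  grip_force: 9

```text
clock: 18.8
tool_pos: [0.5056, -0.283, 0.1941]
eef_rot: [0.009, 0.768, 0.64, 0.003]
ft_force: [-0.7, -1.0, -0.7]
opening: 0.0442
```

Run:
```python
from h import *
c=calibration('wrist');p,d=snap('wrist','w6');np.savez('pics/w6c.npz',K=c['intrinsics'],T=c['cam_to_world'])
p,d=snap('side','s6')
s=r.get_state();print(s['tool_pos'],s['eef_rot'],s['opening'])
w=cv2.imread('pics/w6.png')
cv2.imwrite('pics/z6.png',np.vstack([cv2.resize(w[100:350,160:480],(600,300)),cv2.resize(p[80:200,330:480],(600,300),interpolation=cv2.INTER_CUBIC)]))
```

```text
[ 0.50720827 -0.27693128  0.19368139] [0.00726107 0.76640569 0.64229965 0.00455634] 0.0442099661178964
```

View pics/z6.png

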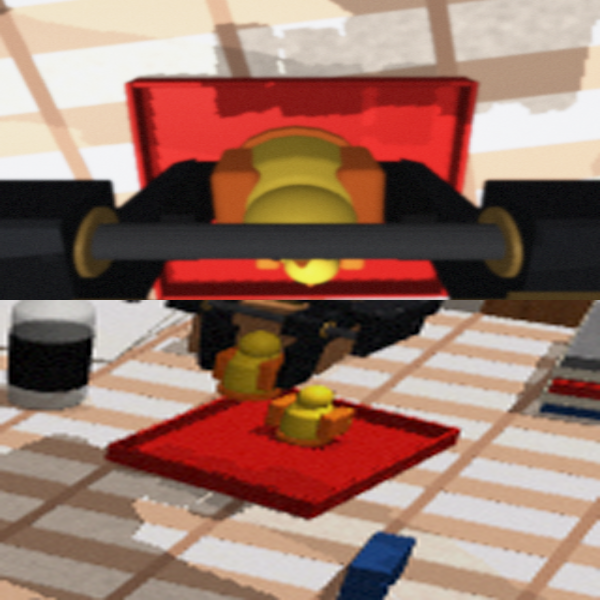

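Call:
send_rows:
  series:
    - {"rx": 0,"ry": 0,"rz": 0,"x": -0.2,"y": -3,"z": 0,"fingers": 255}
    - {"rx": 0,"ry": 0,"rz": 0,"x": 0,"y": -1.8,"z": 0,"fingers": 255}
    - {"rx": 0,"ry": 0,"rz": 0,"x": 0,"y": 0,"z": -2,"fingers": 255}
    - {"rx": 0,"ry": 0,"rz": 0,"x": 0,"y": 0,"z": -3,"fingers": 255}
    - {"rx": 0,"ry": 0,"rz": 0,"x": 0,"y": 0,"z": -1,"fingers": 255}
    - {"rx": 0,"ry": 0,"rz": 0,"x": 0,"y": 0,"z": 0,"fingers": 255}

```text
clock: 19.5
tool_pos: [0.5095, -0.3173, 0.133]
eef_rot: [0.006, 0.763, 0.646, 0.008]
ft_force: [-0.1, 0.7, -0.3]
opening: 0.0441
```

Call:
send_rows:
  series:
    - {"rx": -0.01,"ry": 0,"rz": 0,"x": -0.5,"y": -0.7,"z": -1,"fingers": 255}
    - {"rx": 0,"ry": 0,"rz": 0,"x": 0,"y": 0,"z": -1.7,"fingers": 255}
    - {"rx": 0,"ry": 0,"rz": 0,"x": 0,"y": 0,"z": -0.7,"fingers": 255}
    - {"rx": 0,"ry": 0,"rz": 0,"x": 0,"y": 0,"z": -0.4,"fingers": 255}
    - {"rx": 0,"ry": 0,"rz": 0,"x": 0,"y": 0,"z": 0,"fingers": 255}

```text
clock: 20.0
tool_pos: [0.5059, -0.3246, 0.0963]
eef_rot: [0.012, 0.762, 0.647, 0.005]
ft_force: [-0.3, -0.6, -1.6]
opening: 0.0444
```

Call:
send_rows:
  series:
    - {"rx": 0.02,"ry": 0,"rz": 0,"x": 0,"y": 0,"z": -0.5,"fingers": 255}
    - {"rx": 0,"ry": 0,"rz": 0,"x": 0,"y": 0,"z": -0.3,"fingers": 255}
    - {"rx": 0,"ry": 0,"rz": 0,"x": 0,"y": 0,"z": -0.2,"fingers": 255}
    - {"rx": 0,"ry": 0,"rz": 0,"x": 0,"y": 0,"z": 0,"fingers": 255}

```text
clock: 20.4
tool_pos: [0.5066, -0.3255, 0.0871]
eef_rot: [0.005, 0.762, 0.647, 0.012]
ft_force: [-0.5, -1.5, -1.5]
opening: 0.0445
```

Call:
send_rows:
  series:
    - {"rx": 0,"ry": 0,"rz": 0,"x": 0,"y": 0,"z": -0.2,"fingers": 255}
    - {"rx": 0,"ry": 0,"rz": 0,"x": 0,"y": 0,"z": 0,"fingers": 255}

```text
clock: 20.6
tool_pos: [0.507, -0.3255, 0.0856]
eef_rot: [0.005, 0.762, 0.647, 0.013]
ft_force: [-0.4, 0.4, -1.1]
opening: 0.044
```

Call:
send_rows:
  series:
    - {"rx": 0,"ry": 0,"rz": 0,"x": 0,"y": 0,"z": -0.2,"fingers": 255}
    - {"rx": 0,"ry": 0,"rz": 0,"x": 0,"y": 0,"z": 0,"fingers": 255}

```text
clock: 20.8
tool_pos: [0.5072, -0.3257, 0.0848]
eef_rot: [0.006, 0.762, 0.647, 0.013]
ft_force: [0.0, -0.4, -1.0]
opening: 0.0442
```

Call:
send_rows:
  series:
    - {"rx": 0,"ry": 0,"rz": 0,"x": 0,"y": 0,"z": -0.2,"fingers": 255}
    - {"rx": 0,"ry": 0,"rz": 0,"x": 0,"y": 0,"z": 0,"fingers": 255}
    - {"rx": 0,"ry": 0,"rz": 0,"x": 0,"y": 0,"z": 0,"fingers": 255}

```text
clock: 21.1
tool_pos: [0.5075, -0.3259, 0.0838]
eef_rot: [0.007, 0.762, 0.647, 0.013]
ft_force: [0.1, -0.7, -0.4]
opening: 0.0442
```

Call:
send_rows:
  series:
    - {"rx": 0,"ry": 0,"rz": 0,"x": 0,"y": 0,"z": -0.1,"fingers": 255}
    - {"rx": 0,"ry": 0,"rz": 0,"x": 0,"y": 0,"z": 0,"fingers": 255}

```text
clock: 21.3
tool_pos: [0.5075, -0.326, 0.0836]
eef_rot: [0.007, 0.762, 0.647, 0.013]
ft_force: [-0.3, -0.4, -1.1]
opening: 0.044
```

Call:
send_rows:
  series:
    - {"rx": 0,"ry": 0,"rz": 0,"x": 0,"y": 0,"z": 0,"fingers": 110}
    - {"rx": 0,"ry": 0,"rz": 0,"x": 0,"y": 0,"z": 0,"fingers": 90}
    - {"rx": 0,"ry": 0,"rz": 0,"x": 0,"y": 0,"z": 0,"fingers": 50}
    - {"rx": 0,"ry": 0,"rz": 0,"x": 0,"y": 0,"z": 0,"fingers": 20}
    - {"rx": 0,"ry": 0,"rz": 0,"x": 0,"y": 0,"z": 0,"fingers": 0}
    - {"rx": 0,"ry": 0,"rz": 0,"x": 0,"y": 0,"z": 1,"fingers": 0}
    - {"rx": 0,"ry": 0,"rz": 0,"x": 0,"y": 0,"z": 4,"fingers": 0}
    - {"rx": 0,"ry": 0,"rz": 0,"x": 0,"y": 0,"z": 4.5,"fingers": 0}
    - {"rx": 0,"ry": 0,"rz": 0,"x": 0,"y": 0,"z": 4.5,"fingers": 0}
    - {"rx": 0,"ry": 0,"rz": 0,"x": 0,"y": 0,"z": 0,"fingers": 0}

```text
clock: 22.3
tool_pos: [0.5066, -0.3252, 0.2285]
eef_rot: [0.006, 0.762, 0.647, 0.012]
ft_force: [0.6, -1.7, 0.5]
opening: 0.0884
```

Call:
send_rows:
  series:
    - {"rx": 0,"ry": 0,"rz": 0,"x": 0,"y": 4,"z": 0,"fingers": 0}
    - {"rx": 0,"ry": 0,"rz": 0,"x": 0,"y": 4.5,"z": 0,"fingers": 0}
    - {"rx": 0,"ry": 0,"rz": 0,"x": 0,"y": 4.5,"z": 0,"fingers": 0}
    - {"rx": 0,"ry": 0,"rz": 0,"x": 0,"y": 4.5,"z": 0,"fingers": 0}
    - {"rx": 0,"ry": 0,"rz": 0,"x": 0,"y": 4.5,"z": 0,"fingers": 0}
    - {"rx": 0,"ry": 0,"rz": 0,"x": 0,"y": 4,"z": 0,"fingers": 0}
    - {"rx": 0,"ry": 0,"rz": 0,"x": 0,"y": 2,"z": 0,"fingers": 0}
    - {"rx": 0,"ry": 0,"rz": 0,"x": 0,"y": 0,"z": 0,"fingers": 0}
    - {"rx": 0,"ry": 0,"rz": 0,"x": 0,"y": 0,"z": 0,"fingers": 0}

```text
clock: 23.2
tool_pos: [0.5032, -0.038, 0.2315]
eef_rot: [0.009, 0.763, 0.646, 0.013]
ft_force: [0.2, -0.6, -0.2]
opening: 0.0885
```

Run:
```python
from h import *
p,d=snap('top','t7');q,d=snap('side','s7')
s=r.get_state();print(s['clock'],s['tool_pos'],s['opening'])
hsv=cv2.cvtColor(p,cv2.COLOR_BGR2HSV);H,S,V=[hsv[...,i] for i in range(3)]
m=((H>=20)&(H<35)&(S>150)&(V>110));m[:170]=0;m[270:]=0;m[:,:140]=0;m[:,480:]=0
n,l,st,ce=cv2.connectedComponentsWithStats(m.astype(np.uint8))
for i in range(1,n):
    if st[i][4]>20: print(ce[i].round(1),st[i],world('top',*ce[i],z=.049).round(3))
cv2.imwrite('pics/z7.png',np.vstack([cv2.resize(p[110:280,140:480],(600,300)),cv2.resize(q[60:400,60:480],(600,300))]))
```

```text
23.3 [ 0.50331092 -0.03899758  0.23153878] 0.08825187485025729
[422.9 204.8] [416 198  14  13 114] [ 0.509 -0.323  0.049]
[184.8 211.7] [180 203  13  19 109] [0.529 0.346 0.049]
[446.9 208.4] [440 203  14  11 108] [ 0.494 -0.389  0.049]
```

View pics/z7.png

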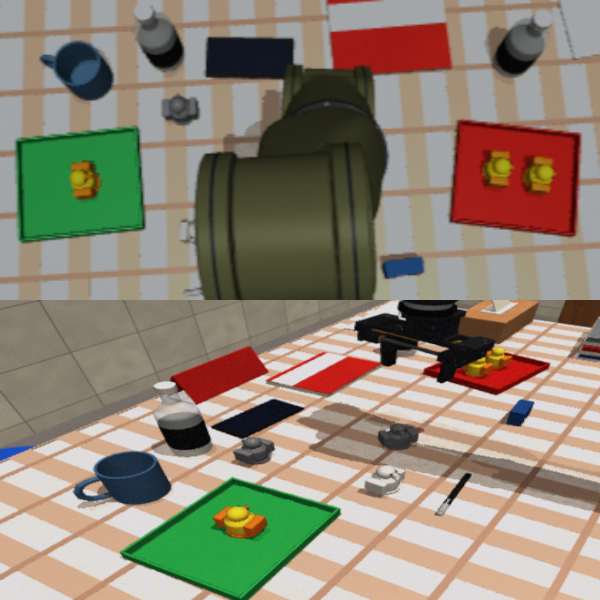

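View pics/s7.png

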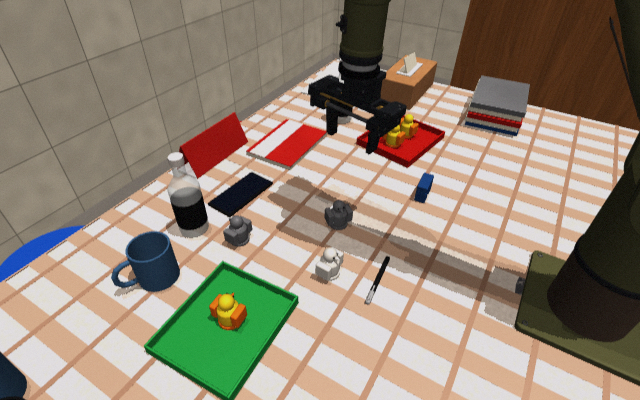

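```bash
python3 -c "
from bench import r
print(r.get_state()['qvel']);print(r.finish_job())"
```

```text
[ 0.01735067 -0.00058588  0.0093505  -0.00227784  0.00153599 -0.00122806
 -0.00288118]
the job is handed in; nothing more can be done
None
```

I squeezed all three yellow chicks and sorted them: the one with firm wings is in the green tray and the two with soft wings are in the red tray. The job was handed in at about 23 s.

| Chick (starting position) | Width at 6 N per finger | Wings | Now in | Position (x, y) in m |
|---|---|---|---|---|
| Left | 51.8 mm | firm | green tray | (0.529, 0.346) |
| Middle | 44.7 mm | soft | red tray | (0.494, −0.389) |
| Right | 44.1 mm | soft | red tray | (0.509, −0.323) |

- **Placing:** the last top and side pictures show all three upright, well inside their trays, with the gripper open and clear of them. Grip was 9 N per finger while carrying.
- **Other things:** in those pictures the things in view, including the grey look-alikes, stand where they were. I compared this by eye and did not measure it.
- **Unsure check:** on the last chick the force reading did not clearly show it touching the tray floor. I let go at the height worked out for contact (at most a millimetre or so off), and the picture afterwards shows it standing.

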